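Hold a heat sink against the sprung cooling module while it is fastened

ROBOT

A 7-joint arm with a two-finger parallel gripper is mounted at the origin on the work surface. World frame = base frame: x ahead of the robot, y to its left, z up, the work surface at z = 0. Lengths are in m, angles in rad, forces in N, time in s.
With the tool pointing down it reaches from about 0.425 to 0.925 m from the base axis. Payload 6.8 kg.
Tool frame: the origin (TCP) lies midway between the tips of the shut fingers; the grasp point (between the pads) lies 19 mm behind it; z points along the fingers, x is the direction in which the jaws open and shut, and the axes are right-handed (so a half turn about z gives the same grasp; the last joint's range is limited). The gripper opens to 85 mm and grips with 20 to 120 N. Pads are 22 mm wide; open, the fingers measure 114 mm over their backs; the gripper's body (76 mm by 85 mm) begins 54 mm behind the grasp point. The pads swing forward as they close: fully open they stand 13 mm farther back than shut.
Start: joints at [1.064, 0.477, 0.022, 1.555, -0.011, 1.109, -0.083], TCP at [0.262, -0.622, 0.231] pointing down, gripper open.
Joint ranges: [-2.96, 2.96], [-0.34, 2.1], [-1.41, 1.46], [0.24, 2.44], [-1.37, 4.51], [0.17, 1.92], [-2.96, 2.96]. Speed limits (rad/s): [2.39, 2.39, 3.14, 3.14, 3.14, 3.14, 3.14].

INTERFACE

Orientations are given as a unit quaternion [w, x, y, z].
In Python, from station import * gives the robot as it stands.
- The arm moves only by the shell command python3 -m handwheel 'ROWS' [FORCE]. ROWS is JSON, a list of rows, each an object of numbers: "grip": the finger opening in cm, from 0 to 8.54; "tx", "ty", "tz": the shift along the tool's x, y, z in cm; "yaw": the turn about the tool's z in degrees. In form: [{"grip": .., "tx": .., "ty": .., "tz": .., "yaw": ..}, ...]. A call has 1 to 5 rows; each row shifts and turns the commanded pose from where the row before left it, along the tool's axes as they then stand; what a row does not reach is not made up. A row lasts 1/10 s, in which the tool goes at most 50 mm and 8.59 degrees, less where a joint would pass 70% of its speed; a pose out of reach is approached as far as the arm can. A call is refused whole if a number of a shift passes 5 or a number of a turn 8.59, either way. A call with a gripper value outside its range is refused whole. The fingers move at their own pace and stop on an object; FORCE is the grip in N (left out, the last holds). Time passes only in rows, so rows that do not move let the fingers close. It gives the time, the measured TCP pose, the force and the opening at its end, in the units of the state.
- get_obs(): the state, without advancing time (a new reading comes with each control period).
- read_camera(name): name is "scene" or "top" or "wrist"; returns a dict with "image" (420x560x3 uint8, blue, green, red), "intrinsics" (3x3 intrinsics, pixels), "position" and "attitude" of the camera in the world; the wrist camera has in their place "hand_eye" (4x4, takes a point from camera to tool coordinates, whose origin is the TCP and whose axes are the tool frame's). Camera axes: x right, y down, z forward; pixel columns grow to the right and rows downward; lengths in m; the calibration is good to about 2 mm. A picture is of the moment at which its call begins: read the wrist's pose just before it. There is no depth.
- hand_in(): hands the job in, once; it reports no verdict.
The state is a dict: "t": time; "q": joint angles; "joint_vel": joint speeds; "joint_torque": joint torques, N m; "eef_pos": TCP position; "tool_rot": TCP orientation; "contact_force": force on the tool from outside, world axes, zero at the start; "torque": the same for the moment, N m; "gripper_width": opening from 0.0 (shut) to 1.0 (fully open).
Only numpy, scipy, OpenCV 4.12 (cv2) and the standard library are available. Lean on these libraries where they do the work, as an engineer would, in place of code of your own. Each camera call takes 0.05 s, during which the arm holds its last target. There are 200 camera calls.

TASK

Lift the lid of the parts case right open until it rests on its stop, take out the finned heat sink and stand it on the bed of the mounting jig with its flat face squarely against, and centred on, the white ceramic module. Be my third hand: press the heat sink against the module with a steady push of about 10 N, which pushes the sprung carrier back about half of its 20 mm travel (never to the end of its travel, the ceramic would crack), and finish while still holding it like that in the gripper so that I can put the screws in. Leave everything else where it is.

Things in the scene. Friction and masses are not known exactly. Their poses are not given: they have to be found in the camera images.
- case: parts case, a grey plastic box fixed to the bench, 150 (x) x 290 (y) x 65 mm high, 5 mm walls and floor; origin at the centre of its underside, z up, its x axis points away from the robot to the hinged side. In it stand the heat sink in one half (+y or -y) and a solid block in the other
- lid (a joint): angle of the case's lid (rad): 0 shut, grows as its front edge lifts, 1.85 fully open on its stop, leaning back beyond upright; it is loose and falls shut if let go below about 1.6, and falls open onto the stop beyond that. The lid is a 150 x 290 x 6 mm plate, 0.35 kg, and hinges about the case's y axis
- lid_hinge (a point): point on the lid's hinge axis, the middle of the case's upper edge on its +x side, 65 mm above the bench; axes as the case's
- lid_bar (a point): middle of the lid's handle: a round steel bar of 10 mm diameter, 110 mm long along the case's y, that stands out 40 mm (to its middle) beyond the lid's free front edge, in the plane of the lid, carried by a thin rod at each end and free all around between them; 190 mm from the hinge axis, 68 mm above the bench when shut. It moves with the lid
- sink_center (a point): centre of the heat sink, a loose aluminium part 50 x 50 x 50 mm, about 0.17 kg, standing upright in the case (25 mm below this point is its underside); its +x side is a flat 10 mm thick base plate, from which seven 3 mm upright fins run back to -x. It can be gripped across y (50 mm) on the outer fins. At the start its +x axis points within about 0.35 rad of the case's
- sink_face (a point): centre of the heat sink's flat face, 25 mm along its +x from the centre; axes as the heat sink's
- jig: mounting jig, fixed to the bench: a flat steel bed 185 (x, from -95 to 90 mm) x 120 (y) mm whose top is 20 mm above the bench; origin at underside, z up, +x is the direction to press. On it at its +x end stands a backing block (80 mm wide, 70 mm above the bench, front face at x = 67 mm), and before it the sprung carrier, on the jig's middle line y = 0
- module_face (a point): centre of the white ceramic module's front face, which looks to the jig's -x (axes as the jig's); the module is 40 x 40 x 4 mm on the carrier, a 44 (y) x 46 (z) mm plate whose top is 69 mm above the bench. With the carrier free the point lies at x = 20, y = 0, z = 46 mm of the jig, 26 mm above the bed (1 mm above the centre of a heat sink that stands on the bed); it moves with the carrier
- carrier (a joint): how far the sprung carrier is pushed back along the jig's +x (m): 0 free, 0.020 the end of its travel; its spring gives 1 N per mm from zero, so 0.010 means 10 N; returns by itself
- block: bystander in the case: solid aluminium block 45 x 60 x 30 mm with two short brass ports on top; origin at underside
- paste: bystander near the jig on its +y side: white jar 38 mm across, 45 mm high; origin at underside
- strap: bystander near the jig on its -y side: flat steel strap 90 x 16 x 6 mm; origin at underside
- driver: bystander: screwdriver lying on the bench
- fan: bystander: square black fan 80 x 80 x 20 mm; origin at underside
- meter: bystander: black hand-held multimeter 150 x 75 x 38 mm; origin at underside
- sample: bystander: off-white porous slab 55 x 65 x 18 mm; origin at underside
Not all that is in view belongs to the job. Leave any turquoise look-alike of the jig alone.

How it is judged:
By the outcome, as a careful person would: the job done as asked, in the order asked, and still so for the second after the job is handed in, while the arm keeps its last pose, push and grip.
It also fails if it takes over 64 s, if anything falls off the work surface, if the arm or the gripper's body presses on something with over 40 N, if the wrist force passes 120 N, or if a joint passes its speed limit or range.

## Working session

There is one attempt and no reset: what is moved stays moved. The work goes in short steps, Python scripts to look and compute and a shell command to move; the robot and the scene stay as the last step left them, time stands still between calls to the robot, and variables do not carry over. Pictures are saved under pics/ and viewed, about 8 in all and at most 12, crops included, and the job is handed in when it is done.

```bash
mkdir -p pics; ls
cat > h.py <<'E'
from station import *
import numpy as np, cv2
from scipy.spatial.transform import Rotation as R
def rot(a):
    a=np.array(a,float)
    return a if a.shape==(3,3) else R.from_quat(a[[1,2,3,0]]).as_matrix()
def cam(n):
    o=get_obs(); c=read_camera(n); K=np.array(c["intrinsics"])
    if n=="wrist":
        H=np.array(c["hand_eye"]); T=rot(o["tool_rot"]); Rm=T@H[:3,:3]; p=T@H[:3,3]+np.array(o["eef_pos"])
    else: Rm=rot(c["attitude"]); p=np.array(c["position"])
    return c["image"],K,Rm,p
def save(n,f):
    im,K,Rm,p=cam(n); cv2.imwrite(f"pics/{f}.png",im); np.savez(f"pics/{f}.npz",K=K,R=Rm,p=p); return im,K,Rm,p
def load(f):
    z=np.load(f"pics/{f}.npz"); return z["K"],z["R"],z["p"]
def at(f,u,v,z):
    K,Rm,p=load(f); d=Rm@np.linalg.solve(K,[u,v,1]); return p+d*(z-p[2])/d[2]
def proj(f,X):
    K,Rm,p=load(f); x=K@(Rm.T@(np.array(X)-p)); return x[:2]/x[2]
E
python3 - <<'E'
from h import *
a=save("scene","s0");b=save("top","t0")
for c in(a,b):print(c[1],c[2],c[3])
print(get_obs())
E
```

```text
pics
[[533.23127748   0.         281.29929091]
 [  0.         533.23127748 209.36295175]
 [  0.           0.           1.        ]] [[ 0.79340615  0.48797355 -0.3638523 ]
 [ 0.60865024 -0.64306203  0.46477534]
 [-0.00718153 -0.5902144  -0.80721459]] [ 1.04364672 -0.6573095   1.21536335]
[[494.98420459   0.         275.6517654 ]
 [  0.         494.98420459 208.71268847]
 [  0.           0.           1.        ]] [[ 0.02631832 -0.99728726  0.06874208]
 [-0.99960026 -0.02554413  0.01211723]
 [-0.0103284  -0.06903351 -0.99756087]] [ 0.40963624 -0.02516702  1.54256919]
{'t': 0.1, 'q': array([ 1.06390872,  0.47770903,  0.02235853,  1.55637344, -0.01151634,
        1.10927344, -0.08304898]), 'joint_vel': array([-0.00186868, -0.00077078, -0.00028356, -0.00375767,  0.00015405,
       -0.00112344,  0.00065462]), 'joint_torque': array([ 5.65854163e-03, -5.97752237e+01,  1.61407158e+00, -2.81952274e+01,
        1.27627503e-02,  5.01862567e-03,  4.70533428e-05]), 'eef_pos': array([ 0.2618795 , -0.6215458 ,  0.23042006]), 'tool_rot': array([-4.04693471e-04,  8.33170450e-01, -5.53015672e-01, -7.10308153e-04]), 'contact_force': array([-0.16995522, -0.30578065, -0.8529385 ]), 'torque': array([ 0.01728264, -0.03113539,  0.01317835]), 'gripper_width': 0.9997911158587319}
```

View pics/t0.png

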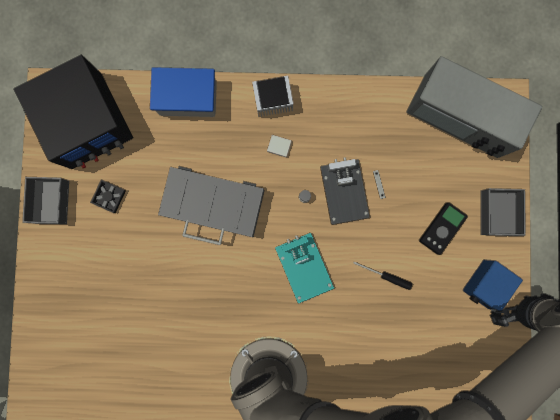

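View pics/s0.png

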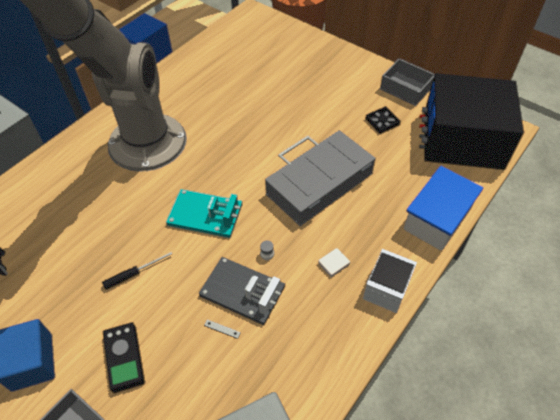

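Candidates for the jig: dark plate with white module at top (345,190), turquoise look-alike at (305,267), which I leave alone. The grey hinged case is at (212,203) with its handle bar at (203,238). The other trays (46,200) and (503,212) have no lid. Next, a close crop to check.

Run:
```python
import cv2,numpy as np
t=cv2.imread("pics/t0.png");s=cv2.imread("pics/s0.png")
f=lambda im,x,y,w,h,k:cv2.resize(im[y:y+h,x:x+w],None,fx=k,fy=k,interpolation=cv2.INTER_CUBIC)
a=np.vstack([np.hstack([f(t,150,160,130,100,3.0769),f(t,310,145,80,60*100//78,5)[:307]])[:300] if 0 else np.hstack([cv2.resize(t[160:250,150:270],(400,300),interpolation=2),cv2.resize(t[150:231,312:392+28],(400,300),interpolation=2)]),
 np.hstack([cv2.resize(s[130:220,262:382],(400,300),interpolation=2),cv2.resize(s[250:325,195:295],(400,300),interpolation=2)])])
cv2.imwrite("pics/c0.png",a)
```

```text
(no output)
```

View pics/c0.png

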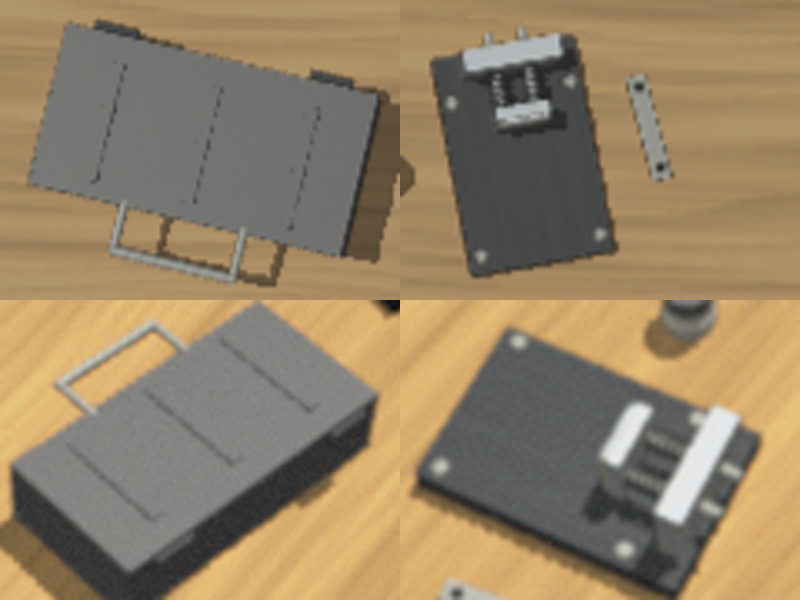

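The crop confirms it: a dark jig with the white module facing the robot side, and the grey case with its lid shut and bar toward the robot. Computing poses.

```bash
cat >> h.py <<'E'
def fit(obj,W):
    obj=np.array(obj,float);W=np.array(W)[:,:2];oc=obj.mean(0);wc=W.mean(0)
    U,S,V=np.linalg.svd((obj-oc).T@(W-wc)); Rm=V.T@np.diag([1,np.linalg.det(V.T@U.T)])@U.T
    t=wc-Rm@oc; e=np.linalg.norm((obj@Rm.T+t)-W,axis=1)
    return t,np.arctan2(Rm[1,0],Rm[0,0]),e
E
python3 - <<'E'
from h import *
c=[at("t0",150+.3*u,160+.3*v,.071) for u,v in[(65,24),(378,93),(343,256),(28,184)]]
t,y,e=fit([(.075,.145),(.075,-.145),(-.075,-.145),(-.075,.145)],c);print("case",t,y,e)
C=np.array([np.cos(y),np.sin(y)]);print("hinge",t+.075*C,"bar",t-.115*C)
print("bar seen",[at("t0",150+.3*u,160+.3*v,.068) for u,v in[(113,252),(236,279)]])
j=[at("t0",312+.27*(u-400),150+.27*v,.02) for u,v in[(431,58),(575,35),(617,247),(473,276)]]
t,y,e=fit([(.09,.06),(.09,-.06),(-.095,-.06),(-.095,.06)],j);print("jig",t,y,e)
print("module top front",[at("t0",312+.27*(u-400),150+.27*v,.066) for u,v in[(498,122),(550,115)]], t+.02*np.array([np.cos(y),np.sin(y)]))
o=get_obs();print(rot(o["tool_rot"]))
E
```

```text
case [0.52717608 0.18648387] -0.19295861685636556 [0.00084963 0.00128709 0.00049783 0.00170301]
hinge [0.60078417 0.17210161] bar [0.41431034 0.20853666]
bar seen [array([0.4239356 , 0.26405059, 0.068     ]), array([0.40276431, 0.15314652, 0.068     ])]
jig [ 0.57588379 -0.22014721] 0.20743379800396 [0.00120864 0.00251703 0.00227555 0.00086209]
module top front [array([ 0.59361161, -0.19339178,  0.066     ]), array([ 0.60036286, -0.23530501,  0.066     ])] [ 0.59545504 -0.21602822]
[[ 3.88346324e-01 -9.21513207e-01 -7.36011862e-04]
 [-9.21512057e-01 -3.88347005e-01  1.45998036e-03]
 [-1.63121919e-03  1.11265798e-04 -9.99998663e-01]]
```

```bash
cat >> h.py <<'E'
def to(X,yawdeg=None):
    """shift in tool axes (cm) to TCP target X, after yaw turn of tool x to world angle yawdeg"""
    o=get_obs();T=rot(o["tool_rot"]);a=np.degrees(np.arctan2(T[1,0],T[0,0]))
    if yawdeg is not None:
        print("yaw rows total",round((a-yawdeg+180)%360-180,2)); a=yawdeg; 
        c,s=np.cos(np.radians(a)),np.sin(np.radians(a)); T=np.array([[c,s,0],[s,-c,0],[0,0,-1]])
    print("t",round(o["t"],2),"pos",np.round(o["eef_pos"],4),"ang",round(a,2),"F",np.round(o["contact_force"],1),"w",round(o["gripper_width"],3),"shift cm",np.round(100*T.T@(np.array(X)-o["eef_pos"]),2))
E
python3 -m handwheel '[{"yaw":-8,"grip":3},{"yaw":-8},{"yaw":-8},{"yaw":-8},{"yaw":-8}]' 20
python3 -m handwheel '[{"yaw":-8},{"yaw":-8},{}]'
python3 -c "
from h import *
to([.5,-.25,.23]);to([.4143,.2085,.13])"
```

```text
t 0.1 pos [ 0.2619 -0.6215  0.2304] ang -67.15 F [-0.2 -0.3 -0.9] w 1.0 shift cm [-24.99 -36.37   0.08]
t 0.1 pos [ 0.2619 -0.6215  0.2304] ang -67.15 F [-0.2 -0.3 -0.9] w 1.0 shift cm [-70.55 -46.28  10.15]invalid input
invalid input
```

```bash
python3 -m handwheel '[{"grip":3,"tx":0,"ty":0,"tz":0,"yaw":-8},{"grip":3,"tx":0,"ty":0,"tz":0,"yaw":-8},{"grip":3,"tx":0,"ty":0,"tz":0,"yaw":-8},{"grip":3,"tx":0,"ty":0,"tz":0,"yaw":-8},{"grip":3,"tx":0,"ty":0,"tz":0,"yaw":-8}]' 20
python3 -m handwheel '[{"grip":3,"tx":0,"ty":0,"tz":0,"yaw":-8},{"grip":3,"tx":0,"ty":0,"tz":0,"yaw":-8},{"grip":3,"tx":0,"ty":0,"tz":0,"yaw":0}]' 20
python3 -c "
from h import *
to([.5,-.25,.23]);to([.4143,.2085,.13])"
```

```text
t: 0.6
eef_pos: [0.2619, -0.6217, 0.2307]
tool_rot: [-0.0, 0.973, -0.232, -0.0]
contact_force: [-0.4, 0.1, -0.4]
gripper_width: 0.352
t: 0.9
eef_pos: [0.2618, -0.6218, 0.2307]
tool_rot: [-0.001, 0.995, -0.097, -0.0]
contact_force: [-0.9, 0.6, 0.2]
gripper_width: 0.351
t 0.9 pos [ 0.2618 -0.6218  0.2307] ang -11.09 F [-0.9  0.6  0.2] w 0.351 shift cm [ 16.22 -41.07   0.11]
t 0.9 pos [ 0.2618 -0.6218  0.2307] ang -11.09 F [-0.9  0.6  0.2] w 0.351 shift cm [ -1.01 -84.4   10.16]
```

```bash
for i in 1 2; do python3 -m handwheel '[{"grip":3,"tx":1.62,"ty":-4.1,"tz":0,"yaw":0},{"grip":3,"tx":1.62,"ty":-4.1,"tz":0,"yaw":0},{"grip":3,"tx":1.62,"ty":-4.1,"tz":0,"yaw":0},{"grip":3,"tx":1.62,"ty":-4.1,"tz":0,"yaw":0},{"grip":3,"tx":1.62,"ty":-4.1,"tz":0,"yaw":0}]' 20; done
for i in 1 2; do python3 -m handwheel '[{"grip":3,"tx":-1.72,"ty":-4.33,"tz":0,"yaw":0},{"grip":3,"tx":-1.72,"ty":-4.33,"tz":0,"yaw":0},{"grip":3,"tx":-1.72,"ty":-4.33,"tz":0,"yaw":0},{"grip":3,"tx":-1.72,"ty":-4.33,"tz":0,"yaw":0},{"grip":3,"tx":-1.72,"ty":-4.33,"tz":0,"yaw":0}]' 20; done
python3 -m handwheel '[{"grip":3,"tx":0,"ty":0,"tz":0,"yaw":0}]' 20
python3 -c "
from h import *
to([.4143,.2085,.13])
save('wrist','w1')
print(proj('w1',[.4143,.2085,.068]))"
```

```text
t: 1.4
eef_pos: [0.3818, -0.4349, 0.2312]
tool_rot: [-0.0, 0.995, -0.099, -0.0]
contact_force: [1.7, -0.3, 0.4]
gripper_width: 0.354
t: 1.9
eef_pos: [0.5009, -0.2495, 0.2313]
tool_rot: [0.0, 0.995, -0.099, -0.0]
contact_force: [1.3, -0.5, -0.6]
gripper_width: 0.351
t: 2.4
eef_pos: [0.4571, -0.0204, 0.2313]
tool_rot: [0.0, 0.995, -0.099, 0.0]
contact_force: [1.3, 0.1, 0.3]
gripper_width: 0.349
t: 2.9
eef_pos: [0.4147, 0.2085, 0.2314]
tool_rot: [0.0, 0.995, -0.1, 0.0]
contact_force: [0.7, -0.8, 0.3]
gripper_width: 0.349
t: 3.0
eef_pos: [0.4133, 0.2138, 0.232]
tool_rot: [-0.002, 0.996, -0.094, 0.0]
contact_force: [-0.3, -0.1, -0.0]
gripper_width: 0.35
t 3.0 pos [0.4133 0.2138 0.232 ] ang -10.82 F [-0.3 -0.1 -0. ] w 0.35 shift cm [ 0.2   0.54 10.2 ]
[281.18876995 199.20618785]
```

View pics/w1.png

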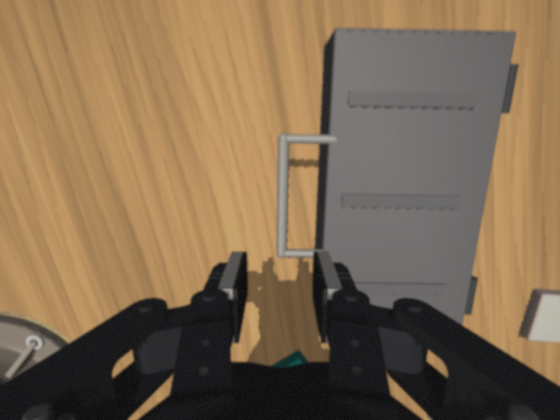

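Wrist view: bar from (285,137) to (282,255), middle (282,196), against a predicted (281,199), so agreement is good. Descending and gripping the bar.

```bash
python3 -m handwheel '[{"grip":3,"tx":0.2,"ty":0.4,"tz":4,"yaw":0},{"grip":3,"tx":0,"ty":0,"tz":4,"yaw":0},{"grip":3,"tx":0,"ty":0,"tz":4,"yaw":0},{"grip":3,"tx":0,"ty":0,"tz":3.3,"yaw":0},{"grip":3,"tx":0,"ty":0,"tz":3,"yaw":0}]' 25
python3 -m handwheel '[{"grip":3,"tx":0,"ty":0,"tz":0,"yaw":0},{"grip":3,"tx":0,"ty":0,"tz":0,"yaw":0},{"grip":0.4,"tx":0,"ty":0,"tz":0,"yaw":0},{"grip":0.4,"tx":0,"ty":0,"tz":0,"yaw":0},{"grip":0.4,"tx":0,"ty":0,"tz":0,"yaw":0}]' 25
python3 -m handwheel '[{"grip":0.4,"tx":0,"ty":0,"tz":0,"yaw":0},{"grip":0.4,"tx":0,"ty":0,"tz":0,"yaw":0},{"grip":0.4,"tx":0,"ty":0,"tz":0,"yaw":0},{"grip":0.4,"tx":0,"ty":0,"tz":0,"yaw":0},{"grip":0.4,"tx":0,"ty":0,"tz":0,"yaw":0}]' 25
python3 - <<'E'
from h import *
to([.4143,.2085,.049])
# arc increments along case x (tool x) and up
th=np.linspace(0,1.85,21);r=np.hypot(.19,.003);p=np.arctan2(.003,.19)
x=-19*np.cos(th)+.3*np.sin(th)*1; z=19*np.sin(th)+.3*np.cos(th)
print(np.round(np.c_[th[1:],np.diff(x),-np.diff(z)],2).tolist())
E
```

```text
t: 3.55
eef_pos: [0.4164, 0.2006, 0.0464]
tool_rot: [0.001, 0.995, -0.1, -0.001]
contact_force: [0.7, 0.9, 0.3]
gripper_width: 0.354
t: 4.05
eef_pos: [0.4133, 0.2035, 0.0496]
tool_rot: [0.0, 0.995, -0.097, -0.002]
contact_force: [-13.3, 3.1, 8.3]
gripper_width: 0.103
t: 4.55
eef_pos: [0.4134, 0.2035, 0.0496]
tool_rot: [0.0, 0.995, -0.097, -0.001]
contact_force: [-12.5, 2.4, 8.1]
gripper_width: 0.106
t 4.55 pos [0.4134 0.2035 0.0496] ang -11.1 F [-12.5   2.4   8.1] w 0.106 shift cm [-0.01 -0.51  0.06]
[[0.09, 0.11, -1.75], [0.18, 0.27, -1.74], [0.28, 0.43, -1.7], [0.37, 0.59, -1.66], [0.46, 0.74, -1.6], [0.55, 0.88, -1.52], [0.65, 1.02, -1.43], [0.74, 1.14, -1.33], [0.83, 1.26, -1.22], [0.92, 1.37, -1.1], [1.02, 1.47, -0.97], [1.11, 1.55, -0.83], [1.2, 1.62, -0.68], [1.3, 1.68, -0.53], [1.39, 1.72, -0.37], [1.48, 1.74, -0.21], [1.57, 1.76, -0.05], [1.66, 1.75, 0.11], [1.76, 1.74, 0.27], [1.85, 1.7, 0.43]]
```

```bash
python3 -m handwheel '[{"grip":0.4,"tx":-0.2,"ty":0,"tz":0,"yaw":0},{"grip":0.4,"tx":0.11,"ty":0,"tz":-1.75,"yaw":0},{"grip":0.4,"tx":0.27,"ty":0,"tz":-1.74,"yaw":0},{"grip":0.4,"tx":0.43,"ty":0,"tz":-1.7,"yaw":0},{"grip":0.4,"tx":0,"ty":0,"tz":0,"yaw":0}]' 25
```

```text
t: 5.05
eef_pos: [0.4212, 0.2019, 0.1028]
tool_rot: [0.0, 0.995, -0.098, -0.0]
contact_force: [-8.3, 2.1, 0.2]
gripper_width: 0.104
```

```bash
python3 -m handwheel '[{"grip":0.4,"tx":0.45,"ty":0,"tz":-1.66,"yaw":0},{"grip":0.4,"tx":0.74,"ty":0,"tz":-1.6,"yaw":0},{"grip":0.4,"tx":0.88,"ty":0,"tz":-1.52,"yaw":0},{"grip":0.4,"tx":1.02,"ty":0,"tz":-1.43,"yaw":0},{"grip":0.4,"tx":1.14,"ty":0,"tz":-1.33,"yaw":0}]' 25
python3 -m handwheel '[{"grip":0.4,"tx":1.26,"ty":0,"tz":-1.22,"yaw":0},{"grip":0.4,"tx":1.37,"ty":0,"tz":-1.1,"yaw":0},{"grip":0.4,"tx":1.47,"ty":0,"tz":-0.97,"yaw":0},{"grip":0.4,"tx":1.55,"ty":0,"tz":-0.83,"yaw":0},{"grip":0.4,"tx":0,"ty":0,"tz":0,"yaw":0}]' 25
```

```text
t: 5.55
eef_pos: [0.4615, 0.1935, 0.1776]
tool_rot: [0.001, 0.995, -0.097, -0.002]
contact_force: [-8.8, -0.4, 4.5]
gripper_width: 0.105
t: 6.05
eef_pos: [0.5207, 0.1814, 0.2211]
tool_rot: [0.0, 0.995, -0.099, 0.001]
contact_force: [-8.7, -4.8, 14.9]
gripper_width: 0.109
```

```bash
python3 -m handwheel '[{"grip":0.4,"tx":1.55,"ty":0,"tz":-0.9,"yaw":0},{"grip":0.4,"tx":1.68,"ty":0,"tz":-0.58,"yaw":0},{"grip":0.4,"tx":1.72,"ty":0,"tz":-0.4,"yaw":0},{"grip":0.4,"tx":1.74,"ty":0,"tz":-0.23,"yaw":0},{"grip":0.4,"tx":0,"ty":0,"tz":0,"yaw":0}]' 25
python3 -m handwheel '[{"grip":0.4,"tx":1.2,"ty":0,"tz":-0.03,"yaw":0},{"grip":0.4,"tx":1.2,"ty":0,"tz":0.03,"yaw":0},{"grip":0.4,"tx":1,"ty":0,"tz":0.08,"yaw":0},{"grip":0.4,"tx":0.8,"ty":0,"tz":0.1,"yaw":0},{"grip":0.4,"tx":0,"ty":0,"tz":0,"yaw":0}]' 25
```

```text
t: 6.55
eef_pos: [0.5873, 0.1676, 0.2403]
tool_rot: [-0.0, 0.995, -0.099, 0.002]
contact_force: [-1.9, -4.4, 8.5]
gripper_width: 0.104
t: 7.05
eef_pos: [0.6274, 0.1594, 0.2376]
tool_rot: [0.001, 0.995, -0.099, 0.001]
contact_force: [-0.1, -5.4, 6.5]
gripper_width: 0.106
```

```bash
python3 -m handwheel '[{"grip":0.4,"tx":0.7,"ty":0,"tz":0.13,"yaw":0},{"grip":0.4,"tx":0.6,"ty":0,"tz":0.14,"yaw":0},{"grip":0.4,"tx":0.5,"ty":0,"tz":0.12,"yaw":0},{"grip":0.4,"tx":0.3,"ty":0,"tz":0.08,"yaw":0},{"grip":0.4,"tx":0,"ty":0,"tz":0,"yaw":0}]' 25
```

```text
t: 7.55
eef_pos: [0.6475, 0.1552, 0.2328]
tool_rot: [0.001, 0.995, -0.098, 0.001]
contact_force: [0.1, -6.3, 5.7]
gripper_width: 0.104
```

```bash
python3 -m handwheel '[{"grip":3,"tx":0,"ty":0,"tz":0,"yaw":0},{"grip":3,"tx":0,"ty":0,"tz":0,"yaw":0},{"grip":3,"tx":0,"ty":0,"tz":-2,"yaw":0},{"grip":3,"tx":0,"ty":0,"tz":-4,"yaw":0},{"grip":3,"tx":0,"ty":0,"tz":-4,"yaw":0}]' 25
python3 -m handwheel '[{"grip":8.5,"tx":-4,"ty":0,"tz":0,"yaw":0},{"grip":8.5,"tx":-4,"ty":0,"tz":0,"yaw":0},{"grip":8.5,"tx":-4,"ty":0,"tz":0,"yaw":0},{"grip":8.5,"tx":0,"ty":4,"tz":0,"yaw":0},{"grip":8.5,"tx":0,"ty":0,"tz":0,"yaw":0}]' 25
python3 -m handwheel '[{"grip":8.5,"tx":0,"ty":0,"tz":0,"yaw":0},{"grip":8.5,"tx":0,"ty":0,"tz":0,"yaw":0}]'
python3 -c "
from h import *
save('wrist','w2');save('scene','s2')"
```

```text
t: 8.05
eef_pos: [0.6458, 0.1583, 0.332]
tool_rot: [-0.0, 0.995, -0.096, -0.001]
contact_force: [0.9, 0.2, 0.0]
gripper_width: 0.35
t: 8.55
eef_pos: [0.5201, 0.1378, 0.3316]
tool_rot: [0.002, 0.995, -0.098, 0.0]
contact_force: [0.6, -0.9, 0.4]
gripper_width: 0.999
t: 8.75
eef_pos: [0.5214, 0.1423, 0.3316]
tool_rot: [-0.001, 0.995, -0.097, 0.0]
contact_force: [0.1, -0.3, -0.4]
gripper_width: 0.995
```

View pics/w2.png

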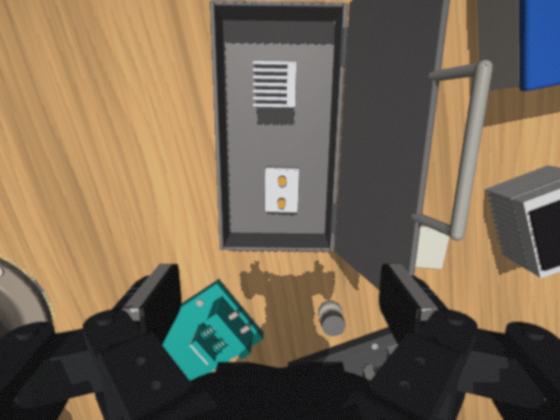

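Lid open and leaning back; the heat sink is at (275,84), fins to the left and base plate to the right, with the block at (282,190). Enlarging the sink.

```bash
python3 -c "
import cv2
a=cv2.imread('pics/w2.png')[45:135,220:340];cv2.imwrite('pics/c2.png',cv2.resize(a,(800,600),interpolation=2))"
```

```text
(no output)
```

View pics/c2.png

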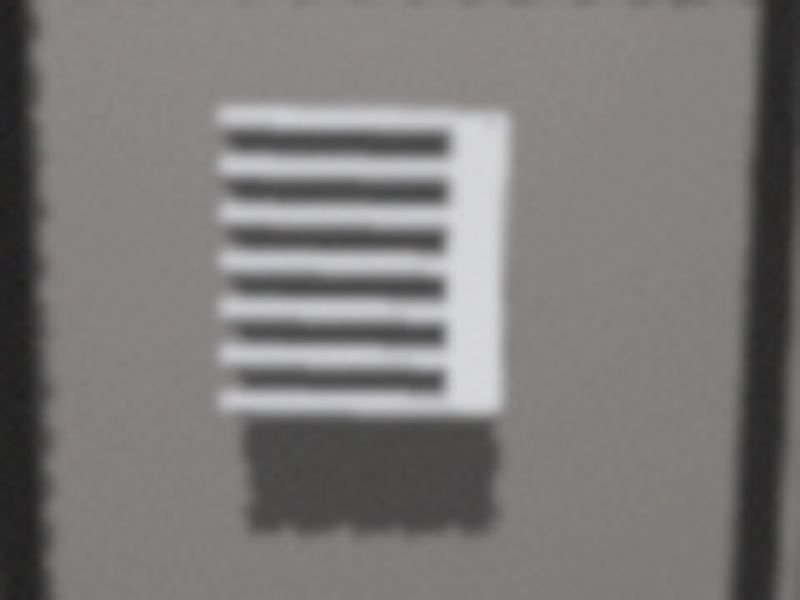

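Run:
```python
from h import *
c=[at("w2",220+.15*u,45+.15*v,.055) for u,v in[(217,106),(512,112),(502,415),(219,412)]]
t,y,e=fit([(-.025,.025),(.025,.025),(.025,-.025),(-.025,-.025)],c);print("sink",t,y,np.degrees(y),e,np.linalg.norm(c[0]-c[1]),np.linalg.norm(c[1]-c[2]))
# lid angle: bar ends
print("bar pred",[proj("w2",[.60078+.19*-np.cos(a)*.9814,.1721+.19*np.cos(a)*.1918,.068+.19*np.sin(a)]) for a in(1.75,1.85)])
# case inner rim check
print(at("w2",215,3,.065),at("w2",221,249,.065))
to([t[0],t[1],.2],np.degrees(y)-90)
```

```text
sink [0.53627964 0.2471272 ] -0.2100466580797341 -12.034787008796236 [0.00057655 0.00062468 0.00032922 0.00056367] 0.05111258322038049 0.05021049146094014
bar pred [array([441.84393934, 156.24622088]), array([466.71712331, 155.48920445])]
[0.48958007 0.33980528 0.065     ] [0.42786956 0.06132011 0.065     ]
yaw rows total 90.97
t 8.85 pos [0.5215 0.1424 0.3314] ang -102.03 F [ 0.2 -0.3 -0.4] w 0.992 shift cm [-10.55   0.74  13.14]
```

```bash
python3 -m handwheel '[{"grip":8.5,"tx":0,"ty":0,"tz":0,"yaw":8.27},{"grip":8.5,"tx":0,"ty":0,"tz":0,"yaw":8.27},{"grip":8.5,"tx":0,"ty":0,"tz":0,"yaw":8.27},{"grip":8.5,"tx":0,"ty":0,"tz":0,"yaw":8.27},{"grip":8.5,"tx":0,"ty":0,"tz":0,"yaw":8.27}]'
python3 -m handwheel '[{"grip":8.5,"tx":0,"ty":0,"tz":0,"yaw":8.27},{"grip":8.5,"tx":0,"ty":0,"tz":0,"yaw":8.27},{"grip":8.5,"tx":0,"ty":0,"tz":0,"yaw":8.27},{"grip":8.5,"tx":0,"ty":0,"tz":0,"yaw":8.27},{"grip":8.5,"tx":0,"ty":0,"tz":0,"yaw":8.27}]'
python3 -m handwheel '[{"grip":8.5,"tx":0,"ty":0,"tz":0,"yaw":8.27},{"grip":8.5,"tx":-4,"ty":0.3,"tz":0,"yaw":0},{"grip":8.5,"tx":-4,"ty":0.3,"tz":0,"yaw":0},{"grip":8.5,"tx":-2.6,"ty":0.1,"tz":0,"yaw":0},{"grip":8.5,"tx":0,"ty":0,"tz":0,"yaw":0}]'
python3 - <<'E'
from h import *
to([.5363,.2471,.15],-102.03)
c=read_camera("wrist");print(np.round(c["hand_eye"],3),get_obs()["q"])
im,K,Rm,p=save("wrist","w3")
E
```

```text
t: 9.35
eef_pos: [0.5215, 0.1423, 0.3311]
tool_rot: [-0.0, 0.896, -0.444, -0.0]
contact_force: [-0.1, -0.0, 0.2]
gripper_width: 0.995
t: 9.85
eef_pos: [0.5216, 0.1423, 0.3311]
tool_rot: [0.0, -0.681, 0.732, 0.0]
contact_force: [0.5, 0.1, -0.2]
gripper_width: 0.994
t: 10.35
eef_pos: [0.5358, 0.2522, 0.3309]
tool_rot: [0.0, -0.631, 0.775, 0.002]
contact_force: [-1.1, -0.1, 0.1]
gripper_width: 0.997
yaw rows total 0.34
t 10.35 pos [0.5358 0.2522 0.3309] ang -102.03 F [-1.1 -0.1  0.1] w 0.997 shift cm [ 0.48 -0.16 18.09]
[[ 1.    -0.     0.    -0.001]
 [ 0.     0.963  0.27  -0.069]
 [-0.    -0.27   0.963 -0.143]
 [ 0.     0.     0.     1.   ]] [-0.15398937  0.30383972 -0.48998363  1.60897933  0.14617997  1.26620944
 -2.44653255]
```

View pics/w3.png

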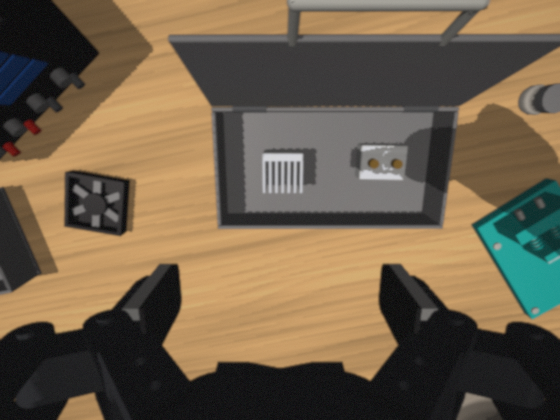

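```bash
python3 - <<'E'
from h import *
c,s=np.cos(-.21),np.sin(-.21)
print([np.round(proj("w3",[.53628+c*a-s*b,.24713+s*a+c*b,.055])).tolist() for a,b in[(.025,.025),(.025,-.025),(-.025,-.025),(-.025,.025)]])
E
python3 -m handwheel '[{"grip":8.5,"tx":0.5,"ty":-0.15,"tz":4,"yaw":0.3},{"grip":8.5,"tx":0,"ty":0,"tz":4.5,"yaw":0},{"grip":8.5,"tx":0,"ty":0,"tz":4.5,"yaw":0},{"grip":8.5,"tx":0,"ty":0,"tz":4,"yaw":0},{"grip":8.5,"tx":0,"ty":0,"tz":4,"yaw":0}]'
python3 -c "
from h import *
to([.5363,.2471,.016],-102.03)"
```

```text
[[262.0, 153.0], [303.0, 153.0], [302.0, 192.0], [263.0, 192.0]]
t: 10.95
eef_pos: [0.5375, 0.2393, 0.1198]
tool_rot: [-0.0, -0.626, 0.78, -0.0]
contact_force: [-0.0, 0.5, 0.1]
gripper_width: 0.994
yaw rows total -0.51
t 10.95 pos [0.5375 0.2393 0.1198] ang -102.03 F [-0.   0.5  0.1] w 0.994 shift cm [-0.74  0.28 10.38]
```

```bash
python3 -m handwheel '[{"grip":8.5,"tx":0,"ty":0,"tz":0,"yaw":0},{"grip":8.5,"tx":0,"ty":0,"tz":0,"yaw":0}]'
python3 -c "
from h import *
to([.5363,.2471,.016],-102.03)"
```

```text
t: 11.15
eef_pos: [0.5376, 0.2404, 0.1219]
tool_rot: [-0.0, -0.626, 0.78, -0.0]
contact_force: [-0.1, 0.2, 1.3]
gripper_width: 0.997
yaw rows total -0.45
t 11.15 pos [0.5376 0.2404 0.1219] ang -102.03 F [-0.1  0.2  1.3] w 0.997 shift cm [-0.63  0.27 10.59]
```

```bash
python3 -m handwheel '[{"grip":8.5,"tx":-0.63,"ty":0.27,"tz":2,"yaw":-0.45},{"grip":8.5,"tx":0,"ty":0,"tz":2.5,"yaw":0},{"grip":8.5,"tx":0,"ty":0,"tz":2.5,"yaw":0},{"grip":8.5,"tx":0,"ty":0,"tz":0,"yaw":0},{"grip":8.5,"tx":0,"ty":0,"tz":0,"yaw":0}]'
python3 -c "
from h import *
to([.5363,.2471,.016],-102.03)"
```

```text
t: 11.65
eef_pos: [0.5374, 0.2484, 0.0537]
tool_rot: [0.001, -0.629, 0.777, -0.0]
contact_force: [-0.2, 0.9, 0.4]
gripper_width: 0.997
yaw rows total 0.03
t 11.65 pos [0.5374 0.2484 0.0537] ang -102.03 F [-0.2  0.9  0.4] w 0.997 shift cm [0.15 0.08 3.77]
```

```bash
python3 -m handwheel '[{"grip":8.5,"tx":0.1,"ty":0.08,"tz":1.5,"yaw":0},{"grip":8.5,"tx":0,"ty":0,"tz":1.2,"yaw":0},{"grip":8.5,"tx":0,"ty":0,"tz":1,"yaw":0},{"grip":8.5,"tx":0,"ty":0,"tz":0,"yaw":0},{"grip":8.5,"tx":0,"ty":0,"tz":0,"yaw":0}]' 50
python3 -m handwheel '[{"grip":4,"tx":0,"ty":0,"tz":0,"yaw":0},{"grip":4,"tx":0,"ty":0,"tz":0,"yaw":0},{"grip":4,"tx":0,"ty":0,"tz":0,"yaw":0},{"grip":4,"tx":0,"ty":0,"tz":0,"yaw":0},{"grip":4,"tx":0,"ty":0,"tz":0,"yaw":0}]' 50
python3 -c "
from h import *
to([.5363,.2471,.016],-102.03)"
```

```text
t: 12.15
eef_pos: [0.5348, 0.247, 0.014]
tool_rot: [-0.0, -0.63, 0.777, 0.0]
contact_force: [0.7, 0.3, -0.7]
gripper_width: 0.994
t: 12.65
eef_pos: [0.5354, 0.2473, 0.0149]
tool_rot: [0.001, -0.63, 0.777, -0.0]
contact_force: [-0.6, -0.8, 4.8]
gripper_width: 0.582
yaw rows total 0.06
t 12.65 pos [0.5354 0.2473 0.0149] ang -102.03 F [-0.6 -0.8  4.8] w 0.582 shift cm [ 0.   -0.09 -0.11]
```

Gripped (opening 4.97 cm). Lifting, turning and travelling to above the jig.

```bash
python3 -m handwheel '[{"grip":4,"tx":0,"ty":0,"tz":-1,"yaw":0},{"grip":4,"tx":0,"ty":0,"tz":-3.5,"yaw":0},{"grip":4,"tx":0,"ty":0,"tz":-3.5,"yaw":0},{"grip":4,"tx":0,"ty":0,"tz":-4,"yaw":0},{"grip":4,"tx":0,"ty":0,"tz":-3.5,"yaw":0}]' 60
python3 -m handwheel '[{"grip":4,"tx":0,"ty":0,"tz":0,"yaw":-8},{"grip":4,"tx":0,"ty":0,"tz":0,"yaw":-8},{"grip":4,"tx":0,"ty":0,"tz":0,"yaw":-7.9},{"grip":4,"tx":0,"ty":0,"tz":0,"yaw":0},{"grip":4,"tx":0,"ty":0,"tz":0,"yaw":0}]' 60
python3 - <<'E'
from h import *
y=.2074;J=np.array([.5759,-.2201]);C=np.array([np.cos(y),np.sin(y)])
X=J-.035*C; to([X[0],X[1],.12],np.degrees(y)-90)
E
```

```text
t: 13.15
eef_pos: [0.5346, 0.2468, 0.1714]
tool_rot: [-0.0, -0.63, 0.777, 0.0]
contact_force: [1.1, 0.0, -2.4]
gripper_width: 0.581
t: 13.65
eef_pos: [0.5347, 0.2467, 0.1693]
tool_rot: [0.0, 0.776, -0.631, -0.0]
contact_force: [-0.5, 0.6, -2.3]
gripper_width: 0.581
yaw rows total -0.17
t 13.65 pos [0.5347 0.2467 0.1693] ang -78.12 F [-0.5  0.6 -2.3] w 0.581 shift cm [46.52  9.08  4.93]
```

```bash
for i in 1 2; do python3 -m handwheel '[{"grip":4,"tx":3.9,"ty":0.76,"tz":0,"yaw":0},{"grip":4,"tx":3.9,"ty":0.76,"tz":0,"yaw":0},{"grip":4,"tx":3.9,"ty":0.76,"tz":0,"yaw":0},{"grip":4,"tx":3.9,"ty":0.76,"tz":0,"yaw":0},{"grip":4,"tx":3.9,"ty":0.76,"tz":0,"yaw":0}]' 60; done
python3 -m handwheel '[{"grip":4,"tx":3.9,"ty":0.76,"tz":0,"yaw":0},{"grip":4,"tx":3.6,"ty":0.7,"tz":0,"yaw":0},{"grip":4,"tx":0,"ty":0,"tz":2,"yaw":0},{"grip":4,"tx":0,"ty":0,"tz":2,"yaw":0},{"grip":4,"tx":0,"ty":0,"tz":0,"yaw":0}]' 60
python3 -m handwheel '[{"grip":4,"tx":0,"ty":0,"tz":0,"yaw":0},{"grip":4,"tx":0,"ty":0,"tz":0,"yaw":0}]'
python3 - <<'E'
from h import *
y=.2074;J=np.array([.5759,-.2201]);C=np.array([np.cos(y),np.sin(y)])
X=J-.035*C; to([X[0],X[1],.12],np.degrees(y)-90)
im,*_=save("wrist","w4")
D=np.array([-C[1],C[0]])
for n,P in dict(mod=[(.02,-.02,.066),(.02,.02,.066),(.02,-.022,.069)],block=[(.067,.04,.07),(.067,-.04,.07)],bed=[(.09,.06,.02),(.09,-.06,.02)]).items(): print(n,[np.round(proj("w4",[*(J+a*C+b*D),z]),1).tolist() for a,b,z in P])
E
```

```text
t: 14.15
eef_pos: [0.5378, 0.0469, 0.1695]
tool_rot: [0.0, 0.776, -0.631, 0.0]
contact_force: [0.7, 0.2, -1.3]
gripper_width: 0.577
t: 14.65
eef_pos: [0.5409, -0.1518, 0.1695]
tool_rot: [0.0, 0.776, -0.631, 0.0]
contact_force: [0.9, -0.5, -3.2]
gripper_width: 0.576
t: 15.15
eef_pos: [0.5402, -0.2263, 0.1268]
tool_rot: [0.001, 0.776, -0.631, -0.003]
contact_force: [-0.2, 0.1, -2.3]
gripper_width: 0.577
t: 15.35
eef_pos: [0.5433, -0.2264, 0.1306]
tool_rot: [-0.0, 0.777, -0.63, 0.001]
contact_force: [0.6, 0.8, -2.5]
gripper_width: 0.581
yaw rows total 0.03
t 15.35 pos [ 0.5433 -0.2264  0.1306] ang -78.12 F [ 0.6  0.8 -2.5] w 0.581 shift cm [0.05 0.18 1.06]
mod [[314.3, 144.2], [248.6, 144.2], [318.2, 144.6]]
block [[210.2, 59.3], [353.1, 59.4]]
bed [[193.6, 35.0], [368.8, 35.1]]
```

View pics/w4.png

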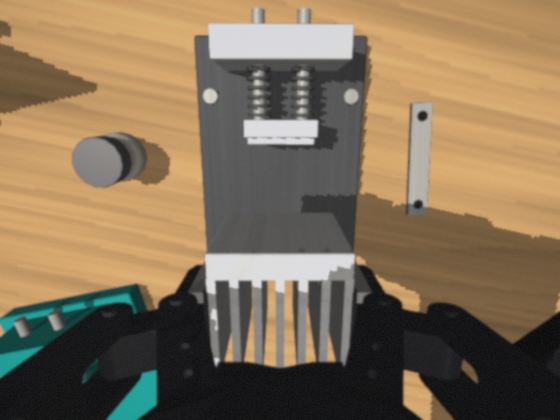

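Shows the sink face edge at y≈253 (x 205–356), the carrier plate 243–318, module front 247–315 and block 209–354; all level. Zooming for fine alignment.

```bash
python3 -c "
import cv2,numpy as np
a=cv2.imread('pics/w4.png')
b=np.vstack([cv2.resize(a[50:150,190:370],(720,400),interpolation=2),cv2.resize(a[240:290,190:370],(720,200),interpolation=2)])
cv2.imwrite('pics/c4.png',b)"
```

```text
(no output)
```

View pics/c4.png

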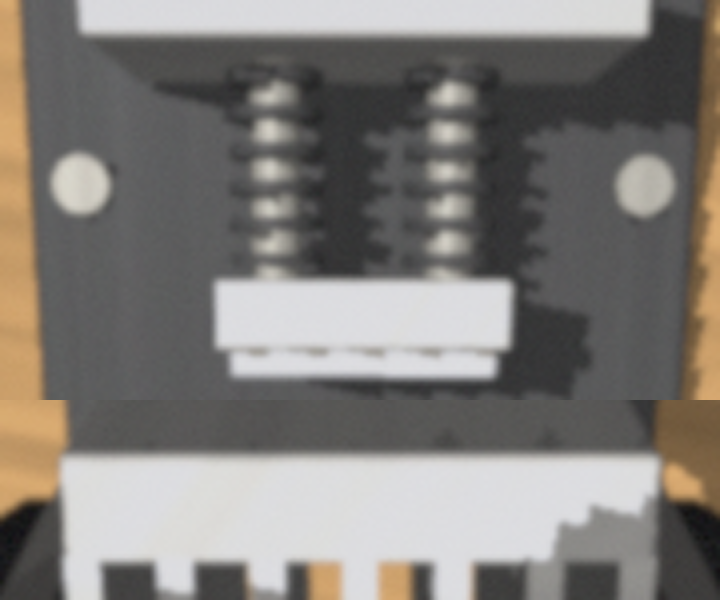

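Run:
```python
from h import *
o=get_obs()
p=(np.array(load("w4")[2])); T=rot(o["tool_rot"]);tc=np.array(o["eef_pos"])
zs=.1306+.0151+.025
f=lambda u,v,z:100*T.T@(at("w4",u,v,z)-tc)
for n,(l,r,v1,v2,z) in dict(sink=(205,355,253.7,253.3,zs),mod=(247.5,314.5,144.7,144.3,.066),car=(243.5,318.2,137,137,.069),block=(209.5,353,59,58.7,.07)).items():
    a,b=f(l,v1,z),f(r,v2,z); print(n,a.round(2),b.round(2),((a+b)/2).round(2),np.linalg.norm(a-b).round(2),np.degrees(np.arctan2(b[1]-a[1],b[0]-a[0])).round(2))
```

```text
sink [-2.53 -2.57 -4.  ] [ 2.41 -2.58 -4.  ] [-0.06 -2.57 -4.  ] 4.95 -0.12
mod [-2.03 -5.28  6.47] [ 2.05 -5.3   6.48] [ 0.01 -5.29  6.47] 4.08 -0.32
car [-2.22 -5.75  6.17] [ 2.23 -5.75  6.18] [ 0.   -5.75  6.18] 4.46 0.01
block [ -3.99 -10.02   6.08] [  4.04 -10.04   6.09] [  0.02 -10.03   6.08] 8.03 -0.11
```

```bash
python3 -m handwheel '[{"grip":4,"tx":0.07,"ty":0,"tz":2,"yaw":0},{"grip":4,"tx":0,"ty":0,"tz":2.5,"yaw":0},{"grip":4,"tx":0,"ty":0,"tz":2.5,"yaw":0},{"grip":4,"tx":0,"ty":0,"tz":1.5,"yaw":0},{"grip":4,"tx":0,"ty":0,"tz":0.8,"yaw":0}]' 60
python3 -m handwheel '[{"grip":4,"tx":0,"ty":0,"tz":0,"yaw":0},{"grip":4,"tx":0,"ty":0,"tz":0,"yaw":0},{"grip":4,"tx":0,"ty":0,"tz":0,"yaw":0}]'
python3 - <<'E'
from h import *
y=.2074;J=np.array([.5759,-.2201]);C=np.array([np.cos(y),np.sin(y)])
X=J-.033*C; to([X[0],X[1],.03],np.degrees(y)-90)
E
```

```text
t: 15.9
eef_pos: [0.5424, -0.2271, 0.0357]
tool_rot: [0.0, 0.777, -0.63, -0.0]
contact_force: [0.2, 0.3, -1.7]
gripper_width: 0.576
t: 16.2
eef_pos: [0.5435, -0.2276, 0.0376]
tool_rot: [-0.0, 0.777, -0.63, 0.001]
contact_force: [-0.9, -0.5, -1.0]
gripper_width: 0.579
yaw rows total 0.04
t 16.2 pos [ 0.5435 -0.2276  0.0376] ang -78.12 F [-0.9 -0.5 -1. ] w 0.579 shift cm [-0.07 -0.02  0.76]
```

```bash
Z='{"grip":4,"tx":0,"ty":0,"tz":0,"yaw":0}'
python3 -m handwheel '[{"grip":4,"tx":0,"ty":0,"tz":0.5,"yaw":0},{"grip":4,"tx":0,"ty":0,"tz":0,"yaw":0},{"grip":4,"tx":0,"ty":0,"tz":0,"yaw":0}]'
python3 -m handwheel '[{"grip":4,"tx":0,"ty":0,"tz":0.15,"yaw":0},{"grip":4,"tx":0,"ty":0,"tz":0,"yaw":0},{"grip":4,"tx":0,"ty":0,"tz":0,"yaw":0}]'
python3 -m handwheel '[{"grip":4,"tx":0,"ty":0,"tz":0.1,"yaw":0},{"grip":4,"tx":0,"ty":0,"tz":0,"yaw":0},{"grip":4,"tx":0,"ty":0,"tz":0,"yaw":0}]'
```

```text
t: 16.5
eef_pos: [0.5425, -0.2273, 0.0314]
tool_rot: [0.0, 0.777, -0.63, -0.0]
contact_force: [0.5, 1.1, -2.1]
gripper_width: 0.579
t: 16.8
eef_pos: [0.5428, -0.2274, 0.03]
tool_rot: [-0.0, 0.777, -0.63, 0.0]
contact_force: [1.2, -0.1, -0.3]
gripper_width: 0.579
t: 17.1
eef_pos: [0.5428, -0.2274, 0.03]
tool_rot: [0.0, 0.777, -0.63, 0.0]
contact_force: [-3.2, 1.0, 8.9]
gripper_width: 0.578
```

```bash
python3 -m handwheel '[{"grip":4,"tx":0,"ty":-0.3,"tz":-0.08,"yaw":0},{"grip":4,"tx":0,"ty":-0.6,"tz":0,"yaw":0},{"grip":4,"tx":0,"ty":-0.7,"tz":0,"yaw":0},{"grip":4,"tx":0,"ty":-0.6,"tz":0,"yaw":0},{"grip":4,"tx":0,"ty":0,"tz":0,"yaw":0}]' 70
python3 -m handwheel '[{"grip":4,"tx":0,"ty":0,"tz":0,"yaw":0},{"grip":4,"tx":0,"ty":0,"tz":0,"yaw":0},{"grip":4,"tx":0,"ty":0,"tz":0,"yaw":0}]'
python3 - <<'E'
from h import *
y=.2074;J=np.array([.5759,-.2201]);C=np.array([np.cos(y),np.sin(y)])
to([.5428,-.2274,.03])
save("wrist","w5");a=cv2.imread("pics/w5.png")
cv2.imwrite("pics/c5.png",cv2.resize(a[40:300,190:370],(540,780))[:600] if 0 else cv2.resize(a[100:280,180:380],(660,594),interpolation=2))
E
```

```text
t: 17.6
eef_pos: [0.5654, -0.2227, 0.03]
tool_rot: [-0.0, 0.777, -0.63, 0.001]
contact_force: [0.3, 0.1, 1.8]
gripper_width: 0.576
t: 17.9
eef_pos: [0.5649, -0.2227, 0.03]
tool_rot: [-0.001, 0.777, -0.63, 0.001]
contact_force: [2.9, 0.8, 2.3]
gripper_width: 0.581
t 17.9 pos [ 0.5649 -0.2227  0.03  ] ang -78.06 F [2.9 0.8 2.3] w 0.581 shift cm [ 0.    2.26 -0.  ]
```

View pics/c5.png

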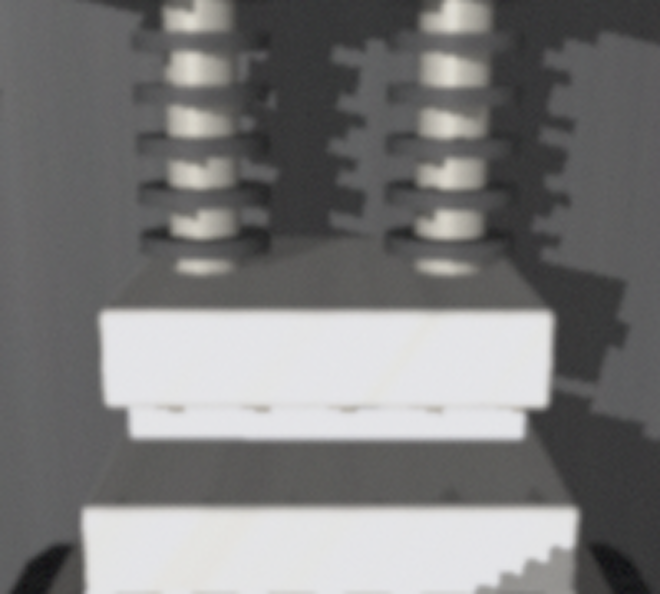

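```bash
python3 -m handwheel '[{"grip":4,"tx":-0.03,"ty":-0.2,"tz":0,"yaw":0},{"grip":4,"tx":0,"ty":-0.2,"tz":0,"yaw":0},{"grip":4,"tx":0,"ty":0,"tz":0,"yaw":0},{"grip":4,"tx":0,"ty":0,"tz":0,"yaw":0}]'
python3 -m handwheel '[{"grip":4,"tx":0,"ty":-0.2,"tz":0,"yaw":0},{"grip":4,"tx":0,"ty":-0.2,"tz":0,"yaw":0},{"grip":4,"tx":0,"ty":0,"tz":0,"yaw":0},{"grip":4,"tx":0,"ty":0,"tz":0,"yaw":0}]'
python3 -m handwheel '[{"grip":4,"tx":0,"ty":-0.2,"tz":0,"yaw":0},{"grip":4,"tx":0,"ty":-0.2,"tz":0,"yaw":0},{"grip":4,"tx":0,"ty":0,"tz":0,"yaw":0},{"grip":4,"tx":0,"ty":0,"tz":0,"yaw":0}]'
python3 -c "
from h import *
to([.5428,-.2274,.03])"
```

```text
t: 18.35
eef_pos: [0.5649, -0.2227, 0.0301]
tool_rot: [0.002, 0.776, -0.63, -0.002]
contact_force: [-8.4, -0.0, 14.2]
gripper_width: 0.584
t: 18.75
eef_pos: [0.5663, -0.2226, 0.0302]
tool_rot: [0.004, 0.776, -0.631, -0.004]
contact_force: [-16.2, -1.6, 23.2]
gripper_width: 0.576
t: 19.15
eef_pos: [0.5712, -0.222, 0.0301]
tool_rot: [0.004, 0.776, -0.631, -0.003]
contact_force: [-12.6, -1.9, 19.4]
gripper_width: 0.576
t 19.15 pos [ 0.5712 -0.222   0.0301] ang -78.2 F [-12.6  -1.9  19.4] w 0.576 shift cm [-0.05  2.89  0.04]
```

```bash
python3 -m handwheel '[{"grip":4,"tx":0,"ty":0,"tz":-0.1,"yaw":0},{"grip":4,"tx":0,"ty":0,"tz":-0.1,"yaw":0},{"grip":4,"tx":0,"ty":0,"tz":0,"yaw":0},{"grip":4,"tx":0,"ty":0,"tz":0,"yaw":0},{"grip":4,"tx":0,"ty":0,"tz":0,"yaw":0}]'
python3 -c "
from h import *
to([.5428,-.2274,.03]);print(get_obs()['torque'])"
```

```text
t: 19.65
eef_pos: [0.5747, -0.2202, 0.0309]
tool_rot: [0.001, 0.777, -0.63, -0.001]
contact_force: [-3.6, -2.6, -3.5]
gripper_width: 0.578
t 19.65 pos [ 0.5747 -0.2202  0.0309] ang -78.09 F [-3.6 -2.6 -3.5] w 0.578 shift cm [0.04 3.27 0.1 ]
[-0.39232566  0.7428227  -0.10704822]
```

```bash
python3 -m handwheel '[{"grip":4,"tx":-0.03,"ty":-0.2,"tz":0,"yaw":0},{"grip":4,"tx":0,"ty":-0.2,"tz":0,"yaw":0},{"grip":4,"tx":0,"ty":-0.1,"tz":0,"yaw":0},{"grip":4,"tx":0,"ty":0,"tz":0,"yaw":0},{"grip":4,"tx":0,"ty":0,"tz":0,"yaw":0}]'
python3 -c "
from h import *
to([.5428,-.2274,.03]);print(get_obs()['torque'])"
```

```text
t: 20.15
eef_pos: [0.5785, -0.2194, 0.031]
tool_rot: [0.002, 0.776, -0.63, -0.002]
contact_force: [-7.6, -2.3, -1.2]
gripper_width: 0.58
t 20.15 pos [ 0.5785 -0.2194  0.031 ] ang -78.12 F [-7.6 -2.3 -1.2] w 0.58 shift cm [0.05 3.65 0.11]
[-0.59646088  1.455835   -0.0919597 ]
```

```bash
python3 -m handwheel '[{"grip":4,"tx":0,"ty":0,"tz":0.06,"yaw":0},{"grip":4,"tx":0,"ty":0,"tz":0.05,"yaw":0},{"grip":4,"tx":0,"ty":0,"tz":0,"yaw":0},{"grip":4,"tx":0,"ty":0,"tz":0,"yaw":0}]'
python3 -m handwheel '[{"grip":4,"tx":0,"ty":-0.15,"tz":0,"yaw":0},{"grip":4,"tx":0,"ty":-0.1,"tz":0,"yaw":0},{"grip":4,"tx":0,"ty":0,"tz":0,"yaw":0},{"grip":4,"tx":0,"ty":0,"tz":0,"yaw":0},{"grip":4,"tx":0,"ty":0,"tz":0,"yaw":0}]'
python3 - <<'E'
from h import *
to([.5428,-.2274,.03]);print(get_obs()['torque'])
save("wrist","w6");a=cv2.imread("pics/w6.png")
cv2.imwrite("pics/c6.png",cv2.resize(a[40:280,180:380],(500,600),interpolation=2))
E
```

```text
t: 20.55
eef_pos: [0.579, -0.2193, 0.0304]
tool_rot: [0.001, 0.777, -0.63, -0.001]
contact_force: [-8.9, -2.4, 3.0]
gripper_width: 0.579
t: 21.05
eef_pos: [0.5807, -0.2189, 0.0304]
tool_rot: [0.002, 0.776, -0.63, -0.002]
contact_force: [-9.8, -2.7, 4.2]
gripper_width: 0.575
t 21.05 pos [ 0.5807 -0.2189  0.0304] ang -78.12 F [-9.8 -2.7  4.2] w 0.575 shift cm [0.05 3.89 0.06]
[-0.50812224  1.80155618 -0.12119595]
```

View pics/c6.png

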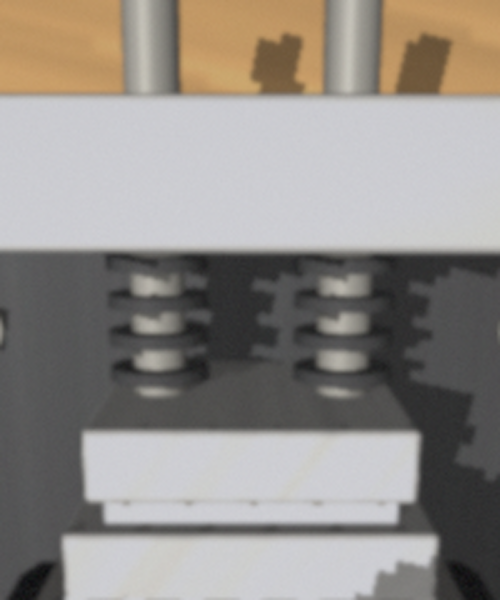

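Run:
```python
from h import *
o=get_obs();T=rot(o["tool_rot"]);tc=np.array(o["eef_pos"])
print("tilt deg",np.degrees(np.arccos(-T[2,2])))
f=lambda u,v,z:1000*T.T@(at("w6",180+u/2.5,40+v/2.5,z)-tc)
b=f(251,252,.070)[1]
for n,u,v,z in[("carrier",251.5,501,.069),("module",251,524,.066),("sink",250.5,535,.0704)]:
    q=f(u,v,z); print(n,q.round(1),"to block",(q[1]-b).round(1))
```

```text
tilt deg 0.266509517535461
carrier [ -0.3 -29.8 -38.7] to block 32.4
module [ -0.4 -25.3 -35.7] to block 36.9
sink [ -0.4 -25.5 -40.1] to block 36.6
```

Travel by camera is 47 − 36.9 ≈ 10.1 mm, wrist push is 10.2 N, and the faces are flush and centred to about 0.1 mm. I'll do a steadiness hold and take one overview picture.

```bash
python3 -m handwheel '[{"grip":4,"tx":0,"ty":0,"tz":0,"yaw":0},{"grip":4,"tx":0,"ty":0,"tz":0,"yaw":0},{"grip":4,"tx":0,"ty":0,"tz":0,"yaw":0},{"grip":4,"tx":0,"ty":0,"tz":0,"yaw":0},{"grip":4,"tx":0,"ty":0,"tz":0,"yaw":0}]'
python3 -m handwheel '[{"grip":4,"tx":0,"ty":0,"tz":0,"yaw":0},{"grip":4,"tx":0,"ty":0,"tz":0,"yaw":0},{"grip":4,"tx":0,"ty":0,"tz":0,"yaw":0},{"grip":4,"tx":0,"ty":0,"tz":0,"yaw":0},{"grip":4,"tx":0,"ty":0,"tz":0,"yaw":0}]'
python3 - <<'E'
from h import *
s=save("scene","s7")[0]
cv2.imwrite("pics/c7.png",cv2.resize(s[100:360,180:420],(554,600),interpolation=2))
E
```

```text
t: 21.6
eef_pos: [0.5808, -0.2189, 0.0304]
tool_rot: [0.002, 0.776, -0.63, -0.002]
contact_force: [-10.2, -3.0, 4.3]
gripper_width: 0.576
t: 22.1
eef_pos: [0.5807, -0.2189, 0.0304]
tool_rot: [0.002, 0.776, -0.63, -0.002]
contact_force: [-10.3, -2.4, 3.4]
gripper_width: 0.576
```

View pics/c7.png

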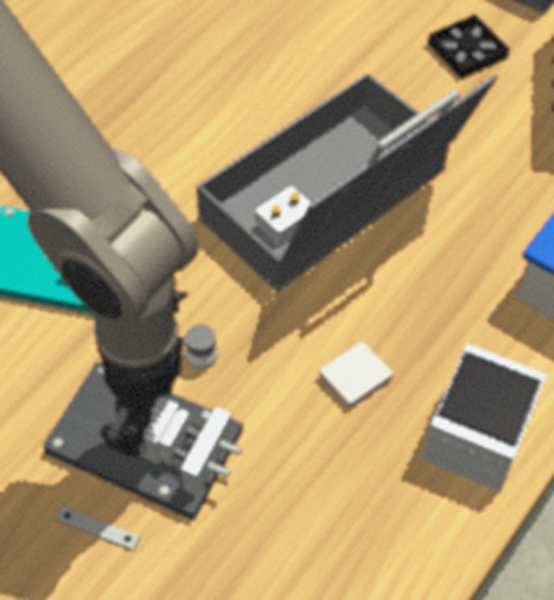

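Lid stays open at (390,170), the block, paste jar (200,345) and strap (97,527) are untouched, and the sink is held against the module at (165,420). Handing in.

```bash
python3 -c "
from station import *
print(hand_in())"
```

```text
the job is handed in; nothing more can be done
None
```

I opened the lid onto its stop, took the heat sink out, stood it on the jig bed, and am holding it pressed against the ceramic module. The job was handed in at about 22 s of the 64 s allowed.

- **Push:** the wrist force along the press direction is about 10.5 N and stayed steady over a 1 s hold. The camera puts the carrier travel at about 10.1 mm of 20 mm.
- **Fit:** the sink face lies flush with the module face to within about 0.2 mm, which is finer than the 2 mm calibration guarantees. Sideways it is centred to about 0.1 mm, and the tool is tilted 0.27°.
- **Surroundings:** in the last scene crop the lid is still open, and the block, paste jar, strap, fan and sample stand undisturbed. The driver and meter were outside that crop, and the arm never came down near them.

**What went wrong on the way:** during the first approach the sink stuck on the bed, with up to about 23 N pressing down. I raised it about 1 mm, pushed forward, and lowered it again.

**What disagrees slightly:** the tool now reads 0.4 mm higher than when the sink was first set down. The sensor still shows about 4 N of upward force (about 3.4 N at the last reading), so I take it to be standing on the bed.

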